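# Hold a spring clip open over the unclipped card

## Task

Two upright cards stand side by side in the card stand, and one of them already wears a spring clip. Take the spare clip off its rail by squeezing its two tails together, bring it to the card that has no clip yet, and hold it upright and spread wide open astride the top edge of that card, near its middle: the edge about a centimetre and a half deep in the gape and midway between the jaws, the clip not touching the card, so that a colleague can slip a ticket in. Finish while still holding it there squeezed open; do not let it snap shut, and leave everything else where it stands.

Things in the scene. Friction and masses are not known exactly. Their poses are not given: they have to be found in the camera images.
- clip_grip (a point): Squeeze point of the loose spare clip (plain dark steel, 60 g), parked upright, its pin barrel resting on the rail's edge, tails up, jaws down: midway between its two tails, 26 mm above its pin. y along the pin, x the squeezing direction, z up. Tails: flat plates 28 mm wide along y, ends 40 mm above the pin; over their outer faces at the start 43 mm at this height, 55 mm at the ends; squeezed to the stop parallel, 24 mm.
- clip_mouth (a point): Point of the spare clip midway between its jaw lips when open, 36 mm below the pin, 62 mm below clip_grip; same axes. Jaws 34 mm wide along y. Underside of the pin barrel (12 mm thick) 30 mm above this point; open jaw tips reach 3 mm below it.
- clip_jaw (a joint): Opening of each jaw of the spare clip (rad; both move equally): -0.045 shut, 0 as parked on the rail (4 mm between the lips), 0.42 at the stop (37 mm). A spring shuts it: squeezing the tails takes about 7 N at first, 14 N at the stop; a firmer grip (20 N or more) holds it safely against the stop.
- rail_top (a point): Middle of the top edge of the clip rail: a fixed upright aluminium plate 4 mm thick, 90 mm long, its top 60 mm above the worktop, on a grey base 50 x 100 x 10 mm. y runs along the plate, x is square to it, z up.
- left_edge (a point): Middle of the top edge of the left card (seen from the robot) in the fixed card stand. The card is a rigid white board 3 mm thick, 92 mm wide, its top edge 95 mm above the worktop. y runs along the card's edge, x is square to the card, z up. The stand's grey base is 60 x 230 x 14 mm.
- right_edge (a point): The same for the right card, 110 mm from the left one along the stand's -y.
- worn_pin (a point): Pin centre of the clip that one of the cards already wears (fixed, same shape and size as the spare, at the middle of that card, 7 mm above its edge). It is on the left or on the right card.
- card_stand: The fixed grey card stand with both cards; origin in the middle of its underside, y along the row of cards, z up.
- clip: The whole spare clip; origin on its pin axis, half-way along the pin; axes as clip_grip.
- tea_mug: Bystander: tea mug, 78 x 114 x 92 mm, origin under its centre.
- coin_roll_0: Bystander: upright roll of coins, 26 mm across, 52 mm high, origin under its centre.
- coin_roll_1: Bystander: a second such coin roll.
- date_stamp: Bystander: hand stamp, 30 x 46 x 74 mm, origin under its centre.
- aircon_remote: Bystander: remote control, 163 x 48 x 19 mm, origin under its centre.
- stapler: Bystander: stapler, 151 x 30 x 49 mm, origin under its centre.
Not all that is in view belongs to the job. Leave any green look-alike of the clip alone.

How it is judged:
On the way:
1. the spare clip is squeezed open and lifted clear of its rail (value of joint clip_jaw above 0.3 rad and z of clip_mouth in the frame of rail_top above 0.015 m and contact force between the fingers and clip above 2 N), for 0.2 s.
At the end, for the whole second after the job is handed in: The spare clip, squeezed and held still by the fingers, jaws open over 0.3 rad, upright to 0.15 rad, in line with the card edge to 0.2 rad, not touching stand or card; mouth point 4-27 mm below the bare card's top edge, within 6 mm of its mid-plane and 28 mm of its middle (value of joint clip_jaw above 0.3 rad and contact force between the fingers and clip above 2 N and contact force between clip and card_stand below 0.3 N and angle between clip's own z axis and vertical below 0.15 rad and angle between the y axis of clip and the y axis of card_stand, either way round below 0.2 rad and linear speed of clip below 0.02 m/s and ((horizontal distance between worn_pin and right_edge below 0.04 m and x of clip_mouth in the frame of left_edge between -0.006 and 0.006 m and y of clip_mouth in the frame of left_edge between -0.028 and 0.028 m and z of clip_mouth in the frame of left_edge between -0.027 and -0.004 m) or (horizontal distance between worn_pin and left_edge below 0.04 m and x of clip_mouth in the frame of right_edge between -0.006 and 0.006 m and y of clip_mouth in the frame of right_edge between -0.028 and 0.028 m and z of clip_mouth in the frame of right_edge between -0.027 and -0.004 m))); the arm keeps its last pose, push and grip.
It fails at once if a bystander is moved more than 30 mm (distance of any of tea_mug, coin_roll_0, coin_roll_1, date_stamp, aircon_remote, stapler from where it was at the start of the episode above 0.03 m).
It fails at once if after leaving the rail the clip snaps shut (value of joint clip_jaw below 0.1 rad and (z of clip_mouth in the frame of rail_top above 0.015 m or horizontal distance between clip_mouth and rail_top above 0.08 m)).
It also fails if it takes over 38 s, if anything falls off the work surface, if the arm or the gripper's body presses on something with over 40 N, if the wrist force passes 120 N, or if a joint passes its speed limit or range.

## Robot

A 6-joint arm with a two-finger parallel gripper is mounted at the origin on a cart in front of the work surface, level with it; the furniture and walls round the work are solid. World frame = base frame: x ahead of the robot, y to its left, z up, the work surface at z = 0. Lengths are in m, angles in rad, forces in N, time in s.
With the tool pointing down it reaches from about 0.35 to 0.775 m from the base axis. Payload 5.5 kg.
Tool frame: the origin (TCP) lies at the very end of the fingers, on their centre line; the grasp point (between the pads) lies 19 mm behind it; z points along the fingers, y is the line along which they close (so a half turn about z gives the same grasp; the last joint's range is limited). The gripper opens to 85 mm and grips with 20 to 120 N. Pads are 22 mm wide; open, the fingers measure 114 mm over their backs; the gripper's body (76 mm by 85 mm) begins 54 mm behind the grasp point. The pads swing forward as they close: fully open they stand 13 mm farther back than shut.
Start: joints at [-1.382, 0.313, 0.046, 1.304, 0, 1.431], TCP at [0.186, -0.544, 0.231] pointing down, gripper open.
Joint ranges: [-2.76, 2.76], [-0.86, 1.69], [-1.03, 1.26], [-2.2, 2.34], [-1.47, 1.5], [-3.14, 3.14]. Speed limits (rad/s): [2.57, 2.57, 3.14, 3.14, 3.14, 3.14].

## Interface

Orientations are given as a unit quaternion [w, x, y, z].
In Python, from workcell import env, read_camera, get_calibration gives the robot as it stands.
- The arm moves only by the tool jog_arm, never from a script. Its argument "motion" is one flat list of numbers, 7 for each row, row after row: the shift along the tool's x, y, z as a fraction of full scale, then the turn, a rotation vector about the tool's x, y, z as a fraction of full scale, then the opening, from 0 (shut) to 1 (fully open). In form: [x, y, z, wx, wy, wz, grip, x, y, z, wx, wy, wz, grip, ...]. A call has 1 to 12 rows; each row is the pose to reach, as a shift and turn from the pose commanded when the call began, along the tool's axes at that moment; what a row does not reach only later rows make up. Full scale, the value 1, is 0.2 m for a shift and 90 degrees for a turn. A row lasts 1/8 s, in which the tool goes at most 62.5 mm and 10.7 degrees, less where a joint would pass 70% of its speed; a pose out of reach is approached as far as the arm can. A call with a number of a shift or a turn outside -1 to 1 is refused whole. A call with a gripper value outside its range is refused whole. The fingers move at their own pace and stop on an object; "newtons" is the grip in N (left out, the last holds). Time passes only in rows, so rows that repeat a pose let the fingers close. It gives the time, the measured TCP pose, the force, the opening and the grip force at its end, in the units of the state.
- env.get_state(): the state, without advancing time (a new reading comes with each control period).
- read_camera(name): name is "scene" or "top"; returns the picture (420x560x3 uint8, red, green, blue); there is no depth.
- get_calibration(name): a dict with "fx", "fy", "cx", "cy" (pixels), "world_from_camera" (4x4, takes a point from camera to world coordinates). Camera axes: x right, y down, z forward; pixel columns grow to the right and rows downward; lengths in m; the calibration is good to about 2 mm. A picture is of the moment at which its call begins. get_calibration takes no time and is no camera call.
- env.hand_in(): hands the job in; it is judged then, once.
The state is a dict: "clock": time; "joint_pos": joint angles; "qvel": joint speeds; "tau": joint torques, N m; "tcp_pos": TCP position; "orientation": TCP orientation; "wrist_force": force on the tool from outside, world axes, zero at the start; "ft_torque": the same for the moment, N m; "finger_gap": finger opening in m; "grip_force": force on a finger pad.
Only numpy, scipy, OpenCV 4.12 (cv2) and the standard library are available. Lean on these libraries where they do the work, as an engineer would, in place of code of your own. Each camera call takes 0.05 s, during which the arm holds its last target. There are 200 camera calls.

## Working session

There is one attempt and no reset: what is moved stays moved. The work goes in short steps, Python scripts to look and compute and a tool call to move; the robot and the scene stay as the last step left them, time stands still between calls to the robot, and variables do not carry over. Pictures are saved under pics/ and viewed, at most 10 in all, crops included, and the job is handed in when it is done.

Besides the shell and the picture viewer there is one more tool, called after "Call:" by a JSON object that holds its "api" and its "payload", one argument or row to a line. jog_arm: Moves the arm, as the interface text tells. Shift numbers are shares of 0.2 m and turn numbers shares of 90 degrees, none past 1 either way. Its arguments: {"type":"object","properties":{"motion":{"type":"array","items":{"type":"number"}},"newtons":{"type":"number"}},"required":["motion"]}

```bash
mkdir -p pics; python3 - <<'E'
from workcell import env, read_camera, get_calibration
import cv2,numpy as np
for n in("scene","top"):
    im=read_camera(n); cv2.imwrite(f"pics/{n}0.png",im[:,:,::-1]); c=get_calibration(n)
    print(n,c["fx"],c["fy"],c["cx"],c["cy"],np.round(c["world_from_camera"],4).tolist())
s=env.get_state();print(s)
E
```

```text
scene 380.20494454859147 380.20494454859147 280.9739355131401 209.68794807602677 [[0.7593, -0.4181, 0.4987, -0.0814], [-0.6505, -0.5118, 0.5612, -0.8559], [0.0206, -0.7505, -0.6606, 0.9215], [0.0, 0.0, 0.0, 1.0]]
top 518.6442878349326 518.6442878349326 277.8762916915267 210.48244044057554 [[0.0085, -0.9936, 0.113, 0.342], [-1.0, -0.0086, -0.0003, -0.1547], [0.0012, -0.113, -0.9936, 1.5763], [0.0, 0.0, 0.0, 1.0]]
{'clock': 0.1, 'joint_pos': array([-1.38161411e+00,  3.13913884e-01,  4.50796971e-02,  1.30364196e+00,
       -5.96756250e-06,  1.43117698e+00]), 'qvel': array([-0.00037544, -0.00194976,  0.00061655,  0.00209123, -0.00039564,
       -0.00012322]), 'tau': array([ 2.55623338e-03, -4.81724203e+01,  2.99244601e+01,  1.27277628e-02,
       -2.37388158e-04, -4.87231077e-06]), 'tcp_pos': array([ 0.1855602 , -0.54372856,  0.2304993 ]), 'orientation': array([-8.39580385e-04,  9.86516253e-01,  1.63661166e-01, -2.37949604e-05]), 'wrist_force': array([0.03105417, 0.11183492, 0.38986301]), 'ft_torque': array([-0.01053064,  0.02736308,  0.02804155]), 'grip_force': 0.0, 'finger_gap': 0.08548932881972553}
```

View pics/scene0.png

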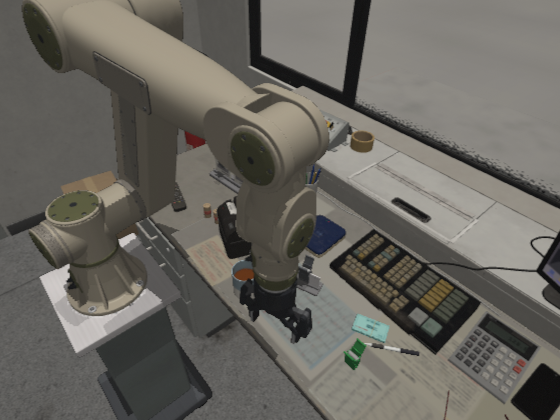

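View pics/top0.png

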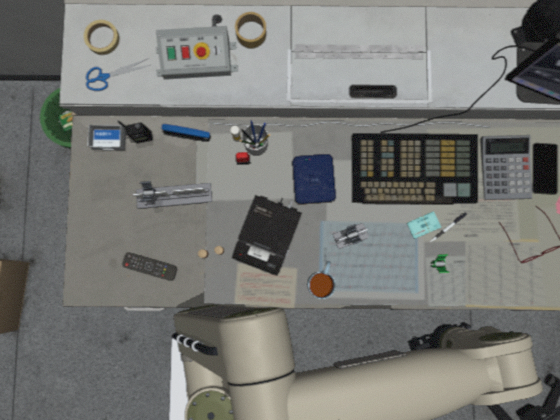

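The scene view is mostly blocked by the arm. The top view shows the rail with the dark spare clip near (350,235) and the card stand near (173,194), with a worn clip near (148,188). The green decoy is at (440,263). I'll zoom in on both.

```bash
python3 - <<'E'
import cv2,numpy as np
t=cv2.imread("pics/top0.png")
a=cv2.resize(t[215:260,315:385],None,fx=8,fy=8,interpolation=cv2.INTER_CUBIC)
b=cv2.resize(t[172:217,125:220],None,fx=8,fy=8,interpolation=cv2.INTER_CUBIC)
c=np.zeros((730,760,3),np.uint8); c=np.vstack([np.pad(a,((0,0),(0,200),(0,0))),b])
c=cv2.resize(c,None,fx=.8,fy=.8);cv2.imwrite("pics/z.png",c);print(c.shape)
E
```

```text
(576, 608, 3)
```

View pics/z.png

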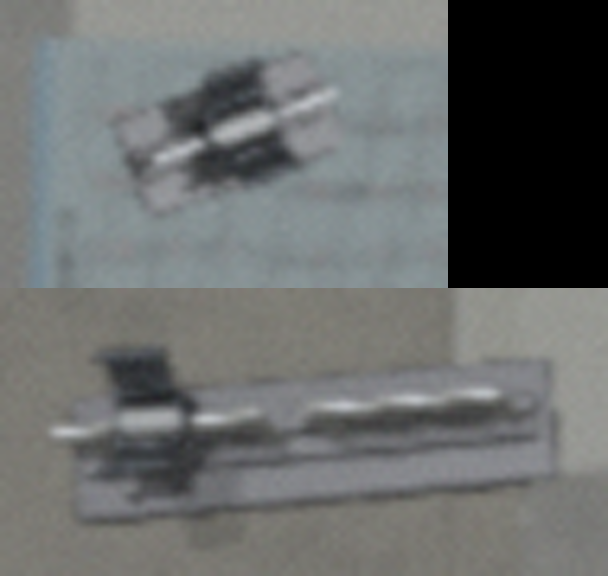

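The zoom shows the rail edge running from (339,240) to (367,230) in top-view pixels, with the pin barrel at (353,235). The right card's edge runs from (173,192) to (209,190) and has no clip. The left card wears the clip, near (149,193). I'll refine these numerically.

```bash
cat >h.py <<'E'
from workcell import env, read_camera, get_calibration
import cv2,numpy as np
def ray(n,p,z):
    c=get_calibration(n);T=np.array(c["world_from_camera"])
    d=T[:3,:3]@np.array([(p[0]-c["cx"])/c["fx"],(p[1]-c["cy"])/c["fy"],1]);o=T[:3,3]
    return o+d*(z-o[2])/d[2]
def proj(n,X):
    c=get_calibration(n);T=np.linalg.inv(np.array(c["world_from_camera"]));q=T[:3,:3]@np.array(X)+T[:3,3]
    return np.array([q[0]/q[2]*c["fx"]+c["cx"],q[1]/q[2]*c["fy"]+c["cy"]])
def avg(n,k): return np.mean([read_camera(n).astype(float) for _ in range(k)],0)
E
python3 - <<'E'
from h import *
t=avg("top",4);g=t.mean(2);np.save("t.npy",t)
np.set_printoptions(linewidth=250,precision=4,suppress=True)
print("rail patch");print(g[226:244,336:371].astype(int))
print("right card patch");print(g[184:204,166:212].astype(int))
for nm,p,z in [("railA",(339.2,240),.06),("railB",(367.3,229.8),.06),("pin",(353,235),.072),("cardR1",(172.7,191.8),.095),("cardR2",(208.6,189.5),.095),("L1",(133,194.6),.095),("L2",(166,192),.095),("baseFL",(137.5,208),.014),("baseFR",(211.7,200.4),.014),("baseBR",(211,183.3),.014)]:
    print(nm,ray("top",p,z))
E
```

```text
rail patch
[[143 141 139 141 138 140 142 143 144 142 135 116 101  96  92  83  73  65  65  89 124 140 144 144 144 145 146 143 138 140 138 139 140 142 143]
 [141 138 139 141 141 142 142 145 145 140 117  92  80  73  63  58  59  52  59  83 121 140 145 147 146 145 141 138 130 132 137 137 138 142 143]
 [140 139 141 140 140 141 144 142 136 129 100  72  61  58  53  52  54  58  65  82 109 135 145 141 140 134 124 122 125 137 149 149 142 143 142]
 [141 139 140 141 141 136 134 130 112  94  75  59  55  56  54  56  64  70  81  88 106 129 138 130 118 107 109 134 149 160 175 165 148 143 143]
 [139 138 138 136 128 109  95  92  87  77  66  58  58  60  61  62  76  71  60  66  92 106 123 130 125 126 148 178 189 181 167 150 144 142 145]
 [133 133 131 121 100  86  80  78  80  75  69  63  62  69  66  57  56  57  64  74  88  93 108 135 160 179 187 177 156 148 143 139 140 143 141]
 [124 124 134 136 109  85  79  79  76  69  62  67  66  53  55  65  74  92 115 132 135 128 137 165 165 152 145 137 128 133 132 134 136 138 138]
 [137 140 144 142 121  96  80  71  67  58  58  69  69  71  86 111 131 146 161 172 172 15
[... 4836 characters left out ...]
120 117 113 114 116 118 112 105]
 [132 133 132 134 133 134 133 134 133 135 134 133 135 135 135 136 134 134 133 134 133 134 132 131 130 123 117 116 115 115 111 110 106 103 101  99  95  92  90  85  86  93 110 118 117 116]
 [135 134 134 132 132 134 132 133 132 133 132 131 129 128 125 124 119 116 115 114 111 108 106 104 100  97  93  90  89  86  85  84  83  82  83  88  98 102 107 110 107 111 119 120 123 122]]
railA [ 0.4291 -0.3352  0.06  ]
railB [ 0.4597 -0.4177  0.06  ]
pin [ 0.4433 -0.3739  0.072 ]
cardR1 [0.5621 0.1488 0.095 ]
cardR2 [0.5697 0.0454 0.095 ]
L1 [0.553 0.263 0.095]
L2 [0.5614 0.1681 0.095 ]
baseFL [0.5236 0.2706 0.014 ]
baseFR [0.5488 0.0461 0.014 ]
baseBR [0.6013 0.0495 0.014 ]
```

```bash
cat >>h.py <<'E'
from scipy.spatial.transform import Rotation as Ro
def to(pos,yyaw):  # TCP target, heading (deg) of tool y, tool down -> jog units
    s=env.get_state();R=Ro.from_quat(np.roll(s["orientation"],-1));a=np.radians(yyaw)
    y=np.array([np.cos(a),np.sin(a),0]);z=np.array([0,0,-1.]);T=Ro.from_matrix(np.c_[np.cross(y,z),y,z])
    print("t",s["clock"],"tcp",s["tcp_pos"].round(4),"shift",(R.inv().apply(np.array(pos)-s["tcp_pos"])/.2).round(3),"turn",((R.inv()*T).as_rotvec()/(np.pi/2)).round(3),"gap",s["finger_gap"],"F",s["wrist_force"].round(1),"g",s["grip_force"])
E
python3 - <<'E'
from h import *
a,b=ray("top",(178,189.75),.095),ray("top",(200,187.8),.095)
print(a,b,"yaw",np.degrees(np.arctan2((b-a)[0],-(b-a)[1])))
for p in((171.6,190.3),(202.4,187.6)):print(ray("top",p,.095))
a,b=ray("top",(338.9,239.4),.06),ray("top",(367.2,229),.06)
print(a,b,(a+b)/2,"yaw",np.degrees(np.arctan2((b-a)[0],-(b-a)[1])), ray("top",(352.5,234.2),.072))
to([.444,-.375,.2],20.3)
E
```

```text
[0.56822352 0.13369868 0.095     ] [0.57446795 0.07034585 0.095     ] yaw 5.62922558010397
[0.56645848 0.15211872 0.095     ]
[0.57511234 0.06343001 0.095     ]
[ 0.43089121 -0.3343105   0.06      ] [ 0.46209042 -0.41741654  0.06      ] [ 0.44649081 -0.37586352  0.06      ] yaw 20.5768657972905 [ 0.44563183 -0.37246769  0.072     ]
t 0.3 tcp [ 0.1857 -0.5441  0.231 ] shift [ 1.496 -0.383  0.155] turn [-0.    -0.    -1.016] gap 0.08549669594950493 F [-0.5  0.3  0.8] g 0.0
```

Call:
{"api": "jog_arm", "payload": {
  "motion": [0.25, -0.07, 0, 0, 0, -0.1, 1, 0.5, -0.13, 0, 0, 0, -0.25, 1, 0.75, -0.19, 0, 0, 0, -0.4, 1, 0.75, -0.19, 0, 0, 0, -0.5, 1, 0.75, -0.19, 0, 0, 0, -0.5, 1, 0.75, -0.19, 0, 0, 0, -0.5, 1]
}}

```text
clock: 1.05
tcp_pos: [0.3156, -0.4596, 0.2313]
orientation: [0.0, 0.849, 0.529, -0.0]
wrist_force: [-0.5, -0.2, 0.3]
finger_gap: 0.0854
grip_force: 0.0
```

```bash
python3 -c "
from h import *
to([.444,-.375,.2],20.3)"
```

```text
t 1.05 tcp [ 0.3156 -0.4596  0.2313] shift [0.663 0.39  0.156] turn [ 0.     0.    -0.516] gap 0.0853591253967191 F [-0.5 -0.2  0.3] g 0.0
```

Call:
{"api": "jog_arm", "payload": {
  "motion": [0.25, 0.15, 0.05, 0, 0, -0.12, 1, 0.5, 0.3, 0.1, 0, 0, -0.24, 1, 0.663, 0.39, 0.156, 0, 0, -0.36, 1, 0.663, 0.39, 0.156, 0, 0, -0.48, 1, 0.663, 0.39, 0.156, 0, 0, -0.519, 1, 0.663, 0.39, 0.156, 0, 0, -0.519, 1]
}}

```text
clock: 1.8
tcp_pos: [0.4438, -0.3753, 0.2]
orientation: [-0.0, 0.57, 0.821, -0.0]
wrist_force: [0.5, 0.0, -0.4]
finger_gap: 0.0855
grip_force: 0.0
```

```bash
python3 - <<'E'
from h import *
s=avg("scene",2).astype(np.uint8);t=avg("top",1).astype(np.uint8)
u,v=proj("scene",[.445,-.374,.09]).astype(int);print(u,v)
x0,y0=u-50,v-50
a=cv2.resize(s[y0:y0+90,x0:x0+100,::-1],None,fx=5,fy=5,interpolation=cv2.INTER_CUBIC)
cv2.imwrite("pics/s1.png",a);cv2.imwrite("pics/t1.png",t[:,:,::-1]);cv2.imwrite("pics/sfull1.png",s[:,:,::-1])
for n,X in [("pin",[.4456,-.374,.066]),("railA",[.4309,-.3343,.06]),("railB",[.4621,-.4174,.06]),("card",[.5708,.108,.095])]:
    p=proj("scene",X);print(n,p,(p-[x0,y0])*5)
to([.446,-.374,.073],20.5)
E
```

```text
305 264
pin [304.88486903 270.27530065] [249.42434516 281.37650323]
railA [291.85216282 265.95884502] [184.26081411 259.79422512]
railB [319.37620801 277.89059382] [321.88104006 319.45296912]
card [240.91303115 170.43468908] [ -70.43484423 -217.82655458]
t 1.95 tcp [ 0.4436 -0.3754  0.2001] shift [0.003 0.014 0.636] turn [ 0.     0.    -0.001] gap 0.08527749193935795 F [ 0.1 -0.8 -0.7] g 0.0
```

View pics/s1.png

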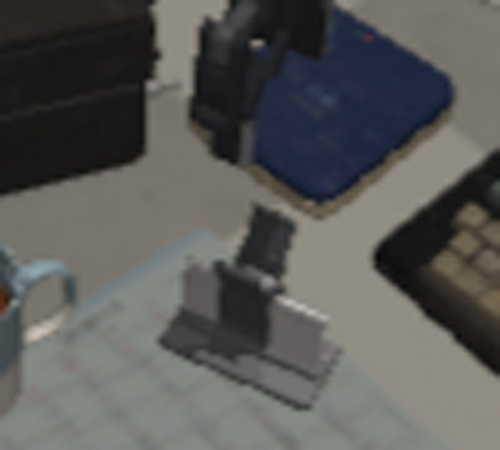

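View pics/sfull1.png

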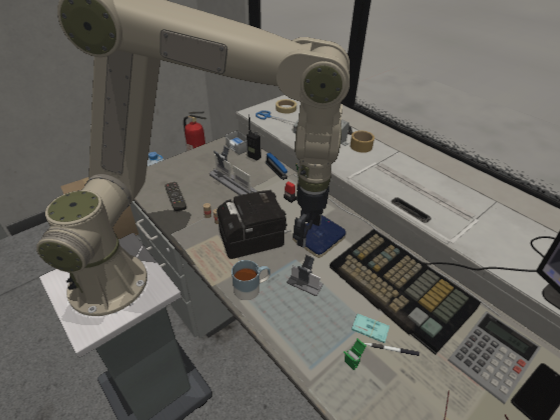

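The close-up agrees with the measurements: rail ends at (186,258) and (328,320) against predicted (184,260) and (322,319). The black machine is tall, so I'll carry the clip high over it. Now I'll go down and squeeze.

Call:
{"api": "jog_arm", "payload": {
  "motion": [0.003, 0.014, 0.15, 0, 0, 0, 1, 0.003, 0.014, 0.3, 0, 0, 0, 1, 0.003, 0.014, 0.45, 0, 0, 0, 1, 0.003, 0.014, 0.55, 0, 0, 0, 1, 0.003, 0.014, 0.6, 0, 0, 0, 1, 0.003, 0.014, 0.635, 0, 0, 0, 1, 0.003, 0.014, 0.635, 0, 0, 0, 1],
  "newtons": 40
}}

```text
clock: 2.82
tcp_pos: [0.4462, -0.3738, 0.0732]
orientation: [0.0, 0.57, 0.822, -0.0]
wrist_force: [0.2, -0.1, -0.3]
finger_gap: 0.085
grip_force: 0.0
```

Call:
{"api": "jog_arm", "payload": {
  "motion": [0, 0, 0, 0, 0, 0, 0.6, 0, 0, 0, 0, 0, 0, 0.4, 0, 0, 0, 0, 0, 0, 0.2, 0, 0, 0, 0, 0, 0, 0.1, 0, 0, 0, 0, 0, 0, 0, 0, 0, 0, 0, 0, 0, 0, 0, 0, 0, 0, 0, 0, 0, 0, 0, 0, 0, 0, 0, 0],
  "newtons": 40
}}

```text
clock: 3.82
tcp_pos: [0.448, -0.3765, 0.0781]
orientation: [0.004, 0.57, 0.822, -0.002]
wrist_force: [-4.2, 1.3, 21.7]
finger_gap: 0.0228
grip_force: 39.7
```

```bash
python3 -c "
from h import *
s=avg('scene',1).astype(np.uint8)
cv2.imwrite('pics/s2.png',cv2.resize(s[200:310,235:375,::-1],None,fx=4,fy=4,interpolation=cv2.INTER_CUBIC))
to([.446,-.374,.28],20.5)"
```

```text
t 3.875 tcp [ 0.448  -0.3764  0.0781] shift [ 0.006 -0.003 -1.01 ] turn [0.001 0.005 0.   ] gap 0.022903251491304382 F [-3.6  1.6 21.4] g 39.73068058490753
```

View pics/s2.png

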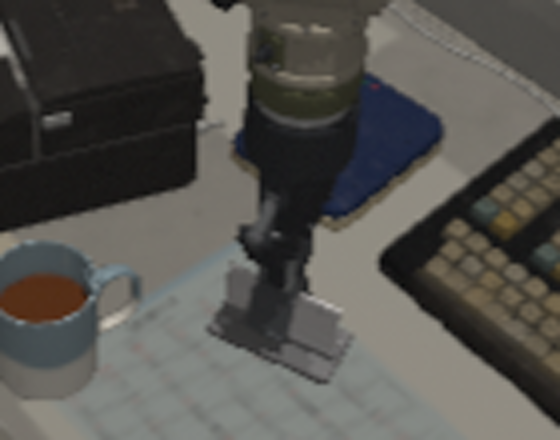

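The clip is squeezed: gap 22.8 mm at 40 N, still seated on the rail. Lifting it straight up.

Call:
{"api": "jog_arm", "payload": {
  "motion": [0, 0, -0.05, 0, 0, 0, 0, 0, 0, -0.15, 0, 0, 0, 0, 0, 0, -0.3, 0, 0, 0, 0, 0, 0, -0.45, 0, 0, 0, 0, 0, 0, -0.6, 0, 0, 0, 0, 0, 0, -0.75, 0, 0, 0, 0, 0, 0, -0.9, 0, 0, 0, 0, 0, 0, -1, 0, 0, 0, 0, 0, 0, -1, 0, 0, 0, 0, 0, 0, -1, 0, 0, 0, 0]
}}

```text
clock: 5.12
tcp_pos: [0.446, -0.3733, 0.2721]
orientation: [-0.001, 0.57, 0.822, 0.0]
wrist_force: [-0.4, 0.1, -0.8]
finger_gap: 0.0227
grip_force: 40.1
```

```bash
python3 -c "
from h import *
s=avg('scene',1).astype(np.uint8)
p=env.get_state()['tcp_pos'];u,v=proj('scene',p).astype(int);print(u,v,proj('scene',p-[0,0,.012]),proj('scene',p-[0,0,.048]))
print('pin zoom',(proj('scene',p-[0,0,.012])-[u-50,v-45])*5,'mouth',(proj('scene',p-[0,0,.048])-[u-50,v-45])*5)
cv2.imwrite('pics/s3.png',cv2.resize(s[v-45:v+45,u-50:u+50,::-1],None,fx=5,fy=5,interpolation=cv2.INTER_CUBIC))
to([.571,.108,.29],5.6)"
```

```text
309 217 [309.46257903 221.09148207] [308.49806589 231.14563366]
pin zoom [252.31289515 245.45741036] mouth [247.49032944 295.72816829]
t 5.175 tcp [ 0.4458 -0.3732  0.2718] shift [ 2.034  1.43  -0.089] turn [-0.001 -0.001  0.166] gap 0.022368461384590876 F [-0.3  0.3 -1.7] g 40.13157248497009
```

View pics/s3.png

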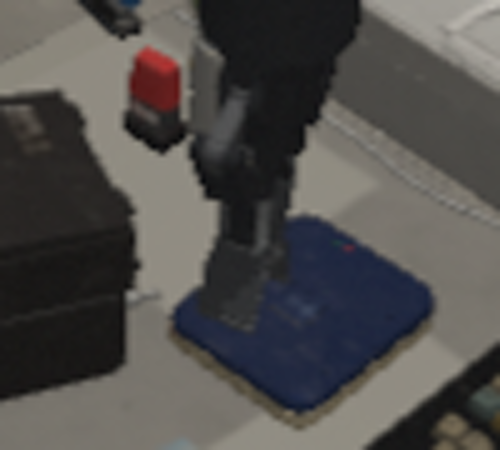

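The clip hangs open in the fingers, with its jaws spread at zoom (240,320) and close to where I predicted. I'll carry it over in three legs.

Call:
{"api": "jog_arm", "payload": {
  "motion": [0.1, 0.07, -0.02, 0, 0, 0.01, 0, 0.26, 0.18, -0.05, 0, 0, 0.03, 0, 0.43, 0.3, -0.09, 0, 0, 0.05, 0, 0.6, 0.42, -0.09, 0, 0, 0.08, 0, 0.77, 0.54, -0.09, 0, 0, 0.1, 0, 0.92, 0.65, -0.09, 0, 0, 0.12, 0, 1, 0.7, -0.09, 0, 0, 0.14, 0, 1, 0.7, -0.09, 0, 0, 0.166, 0, 1, 0.7, -0.09, 0, 0, 0.166, 0]
}}

```text
clock: 6.3
tcp_pos: [0.5067, -0.1367, 0.29]
orientation: [-0.001, 0.671, 0.741, -0.0]
wrist_force: [-0.2, 0.5, 0.3]
finger_gap: 0.0228
grip_force: 40.1
```

```bash
python3 -c "
from h import *
to([.571,.108,.25],5.6)"
```

```text
t 6.3 tcp [ 0.5067 -0.1367  0.29  ] shift [1.186 0.441 0.2  ] turn [-0.001 -0.001  0.001] gap 0.02280325814747738 F [-0.2  0.5  0.3] g 40.12804090976715
```

Call:
{"api": "jog_arm", "payload": {
  "motion": [0.1, 0.04, 0, 0, 0, 0, 0, 0.26, 0.1, 0, 0, 0, 0, 0, 0.43, 0.16, 0, 0, 0, 0, 0, 0.58, 0.215, 0, 0, 0, 0, 0, 0.7, 0.26, 0, 0, 0, 0, 0, 0.77, 0.286, 0, 0, 0, 0, 0, 0.8, 0.297, 0, 0, 0, 0, 0, 0.8, 0.297, 0, 0, 0, 0, 0, 0.8, 0.297, 0, 0, 0, 0, 0]
}}

```text
clock: 7.42
tcp_pos: [0.5505, 0.027, 0.291]
orientation: [0.0, 0.672, 0.741, -0.0]
wrist_force: [-0.7, 0.5, -0.1]
finger_gap: 0.0226
grip_force: 40.1
```

```bash
python3 - <<'E'
from h import *
s=avg('scene',4).astype(np.uint8);x0,y0=205,120
z=lambda X:((proj('scene',X)-[x0,y0])*6).round(0)
A=cv2.resize(s[y0:y0+90,x0:x0+110,::-1],None,fx=6,fy=6,interpolation=cv2.INTER_CUBIC)
cv2.imwrite('pics/s4.png',A)
p=env.get_state()['tcp_pos'];c=np.array([.5708,.1078,.095]);y=np.array([-.098,.995,0]);x=np.array([.995,.098,0])
print('card ends',z(c+.046*y),z(c-.046*y),'pin',z(p-[0,0,.012]),'near lip tip L/R',z(p-[0,0,.051]-.0185*x+.017*y),z(p-[0,0,.051]-.0185*x-.017*y))
to([.571,.108,.25],5.6)
E
```

```text
card ends [167. 272.] [266. 334.] pin [257. 106.] near lip tip L/R [214. 168.] [255. 192.]
t 7.625 tcp [0.5506 0.0272 0.2912] shift [0.392 0.141 0.206] turn [ 0.  0. -0.] gap 0.022640626237176525 F [-0.4 -0.2 -0.3] g 40.129605531692505
```

View pics/s4.png

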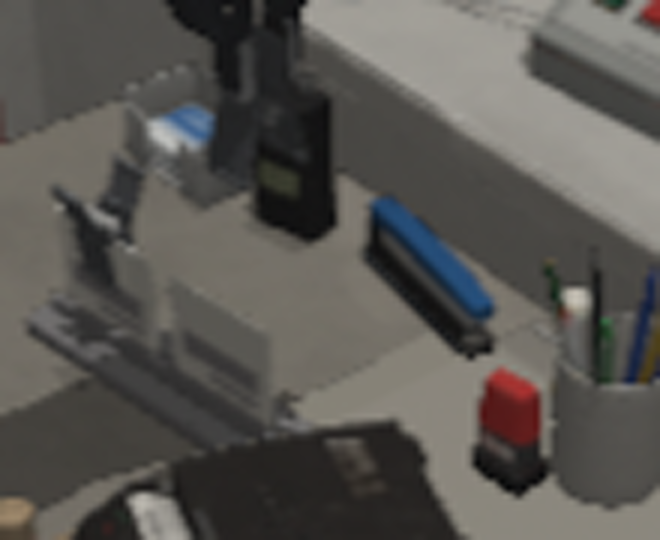

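The bare card's top edge shows at about (170,280) to (272,340), within 1 px of my prediction. The clip's near jaw matches too, so the estimates hold. Next I'll move over the card.

Call:
{"api": "jog_arm", "payload": {
  "motion": [0.1, 0.04, 0, 0, 0, 0, 0, 0.22, 0.08, 0.05, 0, 0, 0, 0, 0.32, 0.115, 0.12, 0, 0, 0, 0, 0.38, 0.137, 0.2, 0, 0, 0, 0, 0.392, 0.141, 0.26, 0, 0, 0, 0, 0.392, 0.141, 0.3, 0, 0, 0, 0, 0.392, 0.141, 0.3, 0, 0, 0, 0, 0.392, 0.141, 0.3, 0, 0, 0, 0]
}}

```text
clock: 8.62
tcp_pos: [0.5713, 0.1081, 0.2316]
orientation: [0.0, 0.672, 0.741, 0.0]
wrist_force: [0.7, -0.1, -0.3]
finger_gap: 0.0228
grip_force: 40.1
```

```bash
python3 -c "
from h import *
to([.571,.108,.128],5.6)"
```

```text
t 8.625 tcp [0.5713 0.1081 0.2316] shift [-0.    -0.002  0.518] turn [ 0.001  0.    -0.   ] gap 0.02282872406705384 F [ 0.7 -0.1 -0.3] g 40.130082964897156
```

Call:
{"api": "jog_arm", "payload": {
  "motion": [0, 0, 0.08, 0, 0, 0, 0, 0, 0, 0.18, 0, 0, 0, 0, 0, 0, 0.28, 0, 0, 0, 0, 0, 0, 0.36, 0, 0, 0, 0, 0, 0, 0.43, 0, 0, 0, 0, 0, 0, 0.48, 0, 0, 0, 0, 0, 0, 0.51, 0, 0, 0, 0, 0, 0, 0.518, 0, 0, 0, 0, 0, 0, 0.518, 0, 0, 0, 0, 0, 0, 0.518, 0, 0, 0, 0]
}}

```text
clock: 9.88
tcp_pos: [0.5714, 0.1086, 0.128]
orientation: [0.0, 0.672, 0.741, 0.0]
wrist_force: [0.8, -0.2, -0.7]
finger_gap: 0.0228
grip_force: 40.1
```

```bash
python3 - <<'E'
from h import *
s=avg('scene',4).astype(np.uint8);x0,y0=205,120
A=cv2.resize(s[y0:y0+80,x0:x0+80,::-1],None,fx=7,fy=7,interpolation=cv2.INTER_CUBIC)
cv2.imwrite('pics/s5.png',A)
p=env.get_state()['tcp_pos'];x=np.array([.995,.098,0]);y=np.array([-.098,.995,0])
z=lambda X:((proj('scene',X)-[x0,y0]+.5)*7).round(0)
for k in(-1,1):print('lip tips',z(p-[0,0,.051]+k*.0185*x+.017*y),z(p-[0,0,.051]+k*.0185*x-.017*y))
to([.571,.108,.128],5.6)
E
```

```text
lip tips [209. 385.] [252. 412.]
lip tips [261. 356.] [304. 383.]
t 10.075 tcp [0.5712 0.1086 0.1277] shift [-0.003 -0.001 -0.001] turn [0. 0. 0.] gap 0.022684519031973858 F [-1.   0.3 -0.1] g 40.1297789812088
```

View pics/s5.png

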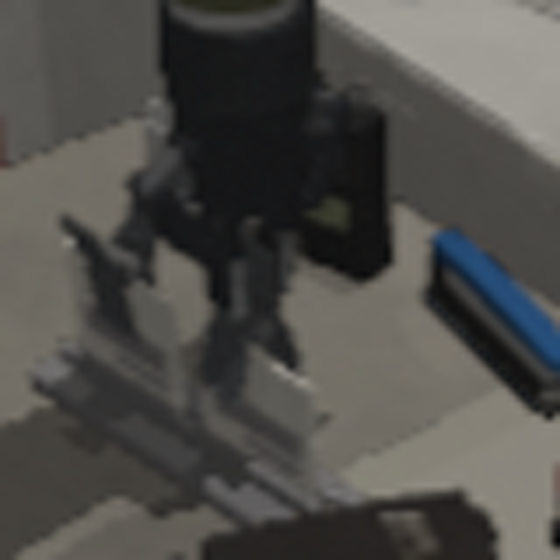

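The clip stands astride the bare right card: near jaw in front at about (225,355), far jaw behind at (290,345). The wrist force is about zero, so nothing is touching. Handing in.

```bash
python3 -c "
from h import *
print(env.hand_in())"
```

```text
the job is handed in; nothing more can be done
None
```

I handed the job in with the spare clip held squeezed open at 40 N astride the bare right card. It was centred over the edge, about 15 mm deep, with no contact force showing; the hand-in returned no verdict.

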